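# Latch the sealed sample chamber

## Task

The end cover of the sample chamber stands against its orange seal but is not latched. Take the draw latch's loop by its red knob and set the loop's crossbar down into the narrow groove behind the keeper's hook on the blue cover, feeling for the groove with a light touch and never forcing the bar, and draw it back under the hook; then let go of the knob and press the lever gently down with closed fingers past centre until it lies flat and home and holds the cover drawn into the seal. Leave the cup, the timer and the dish where they stand.

Things in the scene. Friction and masses are not known exactly. Their poses are not given: they have to be found in the camera images.
- chamber: Grey sample chamber, orange seal, blue end cover, steel draw latch on top; 212 x 104 mm foot plate, top 50 mm above the worktop; fixed. Origin on the worktop straight below the lever's pivot; x runs level from the lever towards the blue cover, z up. The latch moves in this x-z plane (y = 0).
- pivot (a point): Axis (along chamber y) of the lever's pivot, at chamber x 0, z 64 mm. The yoke's pin sits on the lever 18 mm from here, at chamber (x, z) = (-18 cos(lever - 0.175), 18 sin(lever - 0.175)) mm from this point. Lever and yoke move with light friction (about 2 N at the pin) and stay where left.
- lever (a joint): Steel lever, 18 mm wide, 4 mm thick, 62 mm long. 0 = home: flat, pointing to chamber -x, upper face 7 mm above pivot, on a rigid stop. Grows (to 2.1 rad) as its end swings up and over to the cover; 1.57 = upright. Dead centre 0.175 rad: with the bar hooked, above it the seal's pull springs the lever open (up to about 15 N to press at its end), below it holds it shut.
- yoke: Steel yoke: origin on its pin (axis along chamber y), x along the loop's length towards the cover, z up when level. Its end carries the loop, a frame 35 mm wide with a crossbar of 5 mm diameter along y. The loop is screwed in or out by an amount not measured: the bar's axis lies 81 to 91 mm from the pin (86 on average), fixed through a run.
- knob (a point): Centre of the red ball knob, 13 mm diameter, at yoke x 46 mm, z 26 mm, on a 5 mm stalk: to be pinched from above across chamber y, where it is free to tip between the fingers.
- yoke_end (a point): Point on the yoke's line 86 mm from its pin, where the bar would be on average (the true bar is up to 5 mm nearer or farther along that line).
- cover: Blue end cover with the steel keeper on top. Its axes are the chamber's, and its origin coincides with the chamber's when it just touches the seal; it slides along chamber x: negative = drawn into the seal against about 6 N per mm. Latched, it is drawn in by roughly 1 to 11 mm, depending on the loop's length.
- keeper (a point): Seat of the bar's axis in the keeper, at cover x 74, z 64 mm. In cover mm: hook post x 64.5-71.5, 12 wide, top z 71; lip over the groove to x 75.5, underside z 68; floor z 61.5; guard ridge x 82.5-86.5, top z 71. The bar drops between lip and ridge (axis x 78-80, resting at z 64), then draws back under the lip to x 74. On top of lip or ridge its axis stops at z 73.5.
- cup: White-capped specimen cup, 65 mm wide, 70 mm tall, origin under its centre; bystander.
- timer: Cream lab timer with black knob, 62 x 62 x 44 mm, origin under its centre; bystander.
- dish: Round petri dish, 60 mm wide, 15 mm tall, origin under its centre; bystander.

How it is judged:
On the way:
1. the loop's crossbar is down in the keeper's groove, behind the hook (z of yoke_end in the frame of cover below 0.068 m and x of yoke_end in the frame of cover between 0.0665 and 0.086 m), for 0.2 s.
At the end, for the whole second after the job is handed in: The lever lies home (joint below 0.08 rad) past centre, the bar is still in the keeper's groove, and the latch holds the cover drawn at least 0.6 mm into its seal, at rest (all of step 1 and value of joint lever below 0.08 rad and x of cover in the frame of chamber below -0.0006 m and linear speed of cover below 0.01 m/s); the robot touches nothing.
It fails at once if while the robot holds the loop by its yoke or knob, the loop is forced against the keeper or cover with more than 20 N (contact force between the fingers and yoke above 0.5 N and contact force between yoke and cover above 20 N).
It fails at once if the robot bears on the blue cover or its keeper with more than 25 N (contact force between any of the fingers, the arm and cover above 25 N).
It fails at once if the robot presses on the lever with more than 30 N (while not holding the yoke or knob) (not (contact force between the fingers and yoke above 0.5 N) and contact force between any of the fingers, the arm and lever above 30 N).
It fails at once if the cup, the timer or the dish is shifted by more than 15 mm (distance of any of cup, timer, dish from where it was at the start of the episode above 0.015 m).
It also fails if it takes over 58 s, if anything falls off the work surface, if the arm or the gripper's body presses on something with over 40 N, if the wrist force passes 120 N, or if a joint passes its speed limit or range.

## Robot

A 6-joint arm with a two-finger parallel gripper is mounted at the origin on a cart in front of the work surface, level with it; the furniture and walls round the work are solid. World frame = base frame: x ahead of the robot, y to its left, z up, the work surface at z = 0. Lengths are in m, angles in rad, forces in N, time in s.
With the tool pointing down it reaches from about 0.35 to 1 m from the base axis. Payload 7.1 kg.
Tool frame: the origin (TCP) lies midway between the tips of the shut fingers; the grasp point (between the pads) lies 19 mm behind it (r.grip_point_offset is the distance from the TCP to the grasp point, in m); z points along the fingers, y is the line along which they close (so a half turn about z gives the same grasp; the last joint's range is limited). The gripper opens to 85 mm and grips with 20 to 120 N. Pads are 22 mm wide; open, the fingers measure 114 mm over their backs; the gripper's body (76 mm by 85 mm) begins 54 mm behind the grasp point. The pads swing forward as they close: fully open they stand 13 mm farther back than shut.
Start: joints at [1.282, 0.423, 1.63, -0, 1.089, -0.019], TCP at [0.167, 0.602, 0.231] pointing down, gripper open.
Joint ranges: [-3, 3], [-0.9, 2.11], [0.09, 2.58], [-1.31, 4.45], [0.11, 2.69], [-2.54, 2.54]. Speed limits (rad/s): [2.39, 2.39, 3.01, 3.14, 3.14, 3.14].

## Interface

Orientations are given as a rotation vector (axis times angle).
In Python, from workcell import r gives the robot as it stands. The module is installed in compiled form; this text tells all that it offers.
- The arm moves only by the shell command python3 -m creep 'ROWS'. ROWS is JSON, a list of rows, each an object of numbers: "grip": the finger opening in mm, from 0 to 85.4; "dx", "dy", "dz": the shift along the tool's x, y, z in mm; "rx", "ry", "rz": the turn, a rotation vector about the tool's x, y, z in rad. In form: [{"grip": .., "dx": .., "dy": .., "dz": .., "rx": .., "ry": .., "rz": ..}, ...]. A call has 1 to 10 rows; each row shifts and turns the commanded pose from where the row before left it, along the tool's axes as they then stand; what a row does not reach is not made up. A row lasts 1/12 s, in which the tool goes at most 41.7 mm and 7.16 degrees, less where a joint would pass 70% of its speed; a pose out of reach is approached as far as the arm can. A call is refused whole if a number of a shift passes 41.7 or a number of a turn 0.125, either way. A call with a gripper value outside its range is refused whole. The fingers move at their own pace and stop on an object; the grip force is fixed at half the most. Time passes only in rows, so rows that do not move let the fingers close. It gives the time, the measured TCP pose, the force, the opening and the grip force at its end, in the units of the state.
- r.sense(): the state, without advancing time (a new reading comes with each control period).
- r.read_camera(name): name is "scene" or "side" or "wrist"; returns the picture (420x560x3 uint8, blue, green, red); there is no depth.
- r.camera_model(name): a dict with "fx", "fy", "cx", "cy" (pixels), "R" (3x3) and "t" (3): a world point X has camera coordinates R X + t; the wrist camera has in their place "T_tool_cam" (4x4, takes a point from camera to tool coordinates, whose origin is the TCP and whose axes are the flange's). Camera axes: x right, y down, z forward; pixel columns grow to the right and rows downward; lengths in m; the calibration is good to about 2 mm. A picture is of the moment at which its call begins: read the wrist's pose just before it. camera_model takes no time and is no camera call.
- r.sign_off(): hands the job in; it is judged then, once.
The state is a dict: "clock": time; "qpos": joint angles; "qvel": joint speeds; "tau": joint torques, N m; "eef_pos": TCP position; "tcp_rot": TCP orientation; "contact_force": force on the tool from outside, world axes, zero at the start; "torque": the same for the moment, N m; "grip_width": opening from 0.0 (shut) to 1.0 (fully open); "grip_force": force on a finger pad.
Only numpy, scipy, OpenCV 4.12 (cv2) and the standard library are available. Lean on these libraries where they do the work, as an engineer would, in place of code of your own. Each camera call takes 0.05 s, during which the arm holds its last target. There are 200 camera calls.

## Working session

There is one attempt and no reset: what is moved stays moved. The work goes in short steps, Python scripts to look and compute and a shell command to move; the robot and the scene stay as the last step left them, time stands still between calls to the robot, and variables do not carry over. Pictures are saved under pics/ and viewed, at most 10 in all, crops included, and the job is handed in when it is done.

```bash
mkdir -p pics
python3 - <<'E'
from workcell import r
import cv2,numpy as np
s=r.sense();print({k:np.round(v,3).tolist() for k,v in s.items()})
for n in ['scene','side']:
    im=r.read_camera(n);cv2.imwrite(f'pics/{n}0.png',im)
    print(n,r.camera_model(n))
print(r.camera_model('wrist'))
im=r.read_camera('wrist');cv2.imwrite('pics/wrist0.png',im)
E
```

```text
{'clock': 0.0, 'qpos': [1.282, 0.424, 1.631, -0.0, 1.089, -0.019], 'qvel': [-0.001, -0.001, -0.001, 0.0, -0.0, 0.0], 'tau': [-0.002, -55.738, -28.174, -0.0, 0.008, 0.0], 'eef_pos': [0.166, 0.602, 0.231], 'tcp_rot': [-0.423, -3.113, 0.002], 'contact_force': [0.115, -0.123, 0.827], 'torque': [0.015, 0.028, -0.011], 'grip_force': 0.0, 'grip_width': 0.999}
scene {'fx': 491.2781602576072, 'fy': 491.2781602576072, 'cx': 281.42705713226053, 'cy': 214.73984811180347, 'R': array([[ 0.75393654, -0.65693244,  0.00441036],
       [-0.35342596, -0.41125446, -0.84021418],
       [ 0.55377773,  0.63190944, -0.54223674]]), 't': array([-0.40914253,  0.23772023,  0.62793296])}
side {'fx': 379.77781023542735, 'fy': 379.77781023542735, 'cx': 276.5938774131958, 'cy': 206.67856223450696, 'R': array([[ 0.85532242, -0.51806138,  0.00599785],
       [-0.27211051, -0.45904731, -0.84571357],
       [ 0.44088483,  0.72172569, -0.5336034 ]]), 't': array([-0.42966894,  0.20823517,  0.67199826])}
{'fx': 367.4653365939101, 'fy': 367.4653365939101, 'cx': 276.73542062549836, 'cy': 203.90029162251082, 'T_tool_cam': array([[ 6.33986912e-04, -9.64488658e-01, -2.64123505e-01,
         6.47876978e-02],
       [ 9.99999621e-01,  4.53789962e-04,  7.43256076e-04,
         1.43937759e-05],
       [-5.97005461e-04, -2.64123876e-01,  9.64488580e-01,
        -1.43719618e-01],
       [ 0.00000000e+00,  0.00000000e+00,  0.00000000e+00,
         1.00000000e+00]])}
```

View pics/scene0.png

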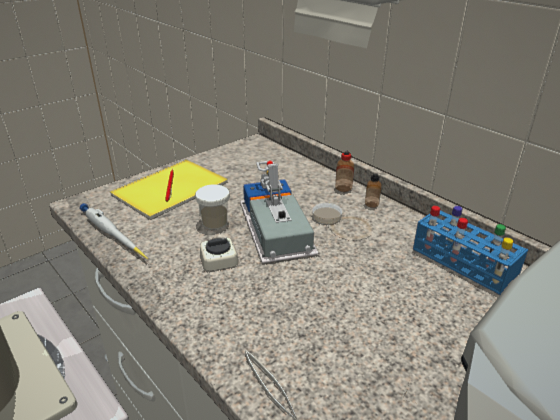

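View pics/side0.png

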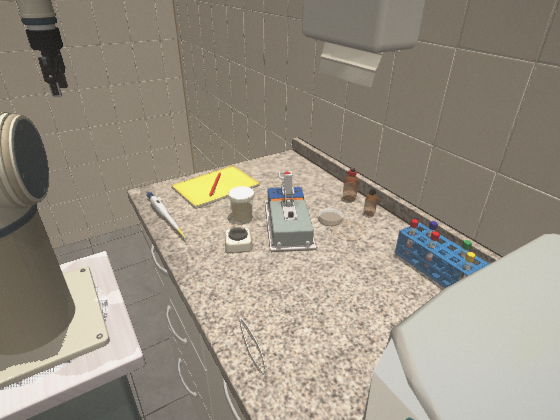

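Scene: the chamber is near (280,220), its blue cover at (262,190) and its knob/lever near (270,165). Side view: the chamber is at (290,220). Enlarging both.

```bash
cat > h.py <<'E'
from workcell import r
import cv2,numpy as np
from scipy.spatial.transform import Rotation as Ro
def ray(n,uv,s=None):
    c=r.camera_model(n);d=np.array([(uv[0]-c['cx'])/c['fx'],(uv[1]-c['cy'])/c['fy'],1])
    if n=='wrist':
        T=c['T_tool_cam'];R=Ro.from_rotvec(s['tcp_rot']).as_matrix()
        return R@T[:3,3]+s['eef_pos'],R@T[:3,:3]@d
    return -c['R'].T@c['t'],c['R'].T@d
def plane(n,uv,z,s=None):
    o,d=ray(n,uv,s);return o+d*(z-o[2])/d[2]
def tri(rays):
    A=0;b=0
    for o,d in rays:
        d=d/np.linalg.norm(d);P=np.eye(3)-np.outer(d,d);A=A+P;b=b+P@o
    X=np.linalg.solve(A,b)
    return X,[np.linalg.norm(np.cross(X-o,d/np.linalg.norm(d)))*1e3 for o,d in rays]
E
python3 - <<'E'
import cv2,numpy as np
a=cv2.imread('pics/scene0.png')[150:270,190:350];b=cv2.imread('pics/side0.png')[160:260,220:345]
a=cv2.resize(a,None,fx=5,fy=5,interpolation=cv2.INTER_CUBIC)
cv2.imwrite('pics/a.png',a)
b=cv2.resize(b,None,fx=6,fy=6,interpolation=cv2.INTER_CUBIC)
cv2.imwrite('pics/b.png',b)
E
```

```text
(no output)
```

View pics/a.png

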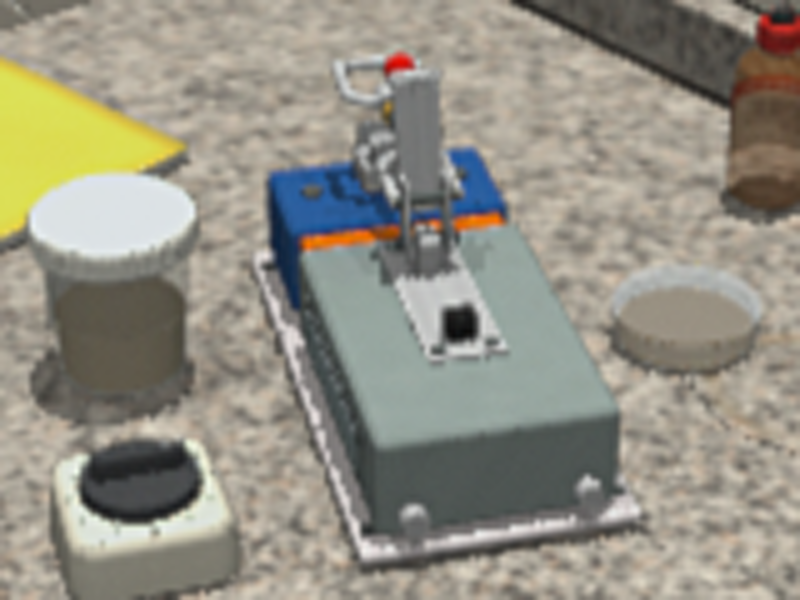

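The enlarged scene shows the lever roughly upright, the loop raised over the cover, and the red knob at px (270,163). The plate corners are at about px (262,262), (318,253) and (241,202).

Run:
```python
from h import *
P=lambda u,v:(190+u/5,150+v/5)
A,B,C=[plane('scene',P(*p),0.004) for p in [(362,557),(638,511),(255,262)]]
print(A,B,C,np.linalg.norm(B-A),np.linalg.norm(C-A))
print('yaw',np.arctan2(*(C-A)[1::-1]),np.arctan2(*(B-A)[1::-1])+np.pi/2)
def red(n,im,box):
    x0,y0,x1,y1=box;h=cv2.cvtColor(im,cv2.COLOR_BGR2HSV)
    m=(((h[...,0]<6)|(h[...,0]>174))&(h[...,1]>170)&(h[...,2]>90))
    q=np.zeros_like(m);q[y0:y1,x0:x1]=m[y0:y1,x0:x1];v,u=np.nonzero(q);return (u.mean(),v.mean(),len(u))
a=red('s',cv2.imread('pics/scene0.png'),(250,150,300,180));b=red('s',cv2.imread('pics/side0.png'),(270,160,305,190))
print(a,b,tri([ray('scene',a),ray('side',b)]))
```

```text
[ 0.46932947 -0.03316987  0.004     ] [ 0.56179066 -0.07754875  0.004     ] [0.56123402 0.15056097 0.004     ] 0.1025600101670324 0.20543482860992848
yaw 1.1069783984962431 1.1232982142109709
(np.float64(269.27272727272725), np.float64(162.27272727272728), 11) (np.float64(286.6), np.float64(172.8), 5) (array([0.56774563, 0.06370521, 0.1265404 ]), [np.float64(2.153149476140178), np.float64(2.1531494761402783)])
```

View pics/b.png

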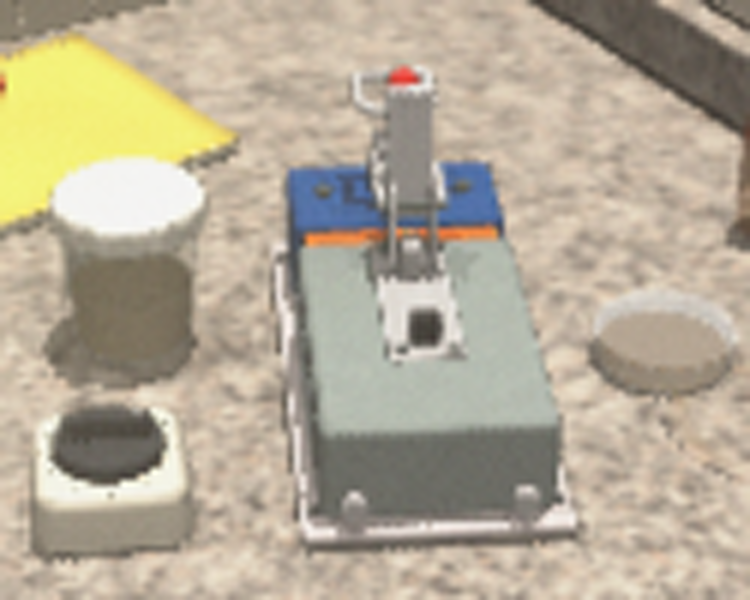

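```bash
python3 -m creep '[{"rz":0.117},{"rz":0.117},{"rz":0.117},{"rz":0.117},{"rz":0.117},{"rz":0.117},{"rz":0.117},{"rz":0.117},{"rz":0.117},{"rz":0.117}]'
python3 -m creep '[{"rz":0.117},{"rz":0.117},{"rz":0.117},{"rz":0.117},{"rz":0.117},{"dx":-16,"dy":33},{"dx":-16,"dy":33},{"dx":-16,"dy":33},{"dx":-16,"dy":33},{"dx":-16,"dy":33}]'
python3 -m creep '[{"dx":-16,"dy":33},{"dx":-16,"dy":33},{"dx":-16,"dy":33},{"dx":-16,"dy":33},{"dx":-16,"dy":33},{"dx":-16,"dy":33},{"dx":-16,"dy":33},{"dx":-16,"dy":33},{"dx":-16,"dy":33},{"dx":-16,"dy":33}]'
```

```text
$[0]: bad value
$[0]: bad value
$[0]: bad value
```

```bash
python3 -m creep '[{"grip":85,"dx":0,"dy":0,"dz":0,"rx":0,"ry":0,"rz":0.117},{"grip":85,"dx":0,"dy":0,"dz":0,"rx":0,"ry":0,"rz":0.117},{"grip":85,"dx":0,"dy":0,"dz":0,"rx":0,"ry":0,"rz":0.117},{"grip":85,"dx":0,"dy":0,"dz":0,"rx":0,"ry":0,"rz":0.117},{"grip":85,"dx":0,"dy":0,"dz":0,"rx":0,"ry":0,"rz":0.117},{"grip":85,"dx":0,"dy":0,"dz":0,"rx":0,"ry":0,"rz":0.117},{"grip":85,"dx":0,"dy":0,"dz":0,"rx":0,"ry":0,"rz":0.117},{"grip":85,"dx":0,"dy":0,"dz":0,"rx":0,"ry":0,"rz":0.117}]'
```

```text
clock: 0.82
eef_pos: [0.1665, 0.6021, 0.231]
tcp_rot: [1.789, 2.582, -0.001]
contact_force: [-0.0, -0.6, 0.1]
grip_width: 0.998
grip_force: 0.0
```

```bash
python3 -m creep '[{"grip":85,"dx":0,"dy":0,"dz":0,"rx":0,"ry":0,"rz":0.117},{"grip":85,"dx":0,"dy":0,"dz":0,"rx":0,"ry":0,"rz":0.117},{"grip":85,"dx":0,"dy":0,"dz":0,"rx":0,"ry":0,"rz":0.117},{"grip":85,"dx":0,"dy":0,"dz":0,"rx":0,"ry":0,"rz":0.117},{"grip":85,"dx":0,"dy":0,"dz":0,"rx":0,"ry":0,"rz":0.117},{"grip":85,"dx":0,"dy":0,"dz":0,"rx":0,"ry":0,"rz":0.117},{"grip":85,"dx":0,"dy":0,"dz":0,"rx":0,"ry":0,"rz":0.113}]'
python3 -m creep '[{"grip":85,"dx":-16,"dy":33,"dz":1,"rx":0,"ry":0,"rz":0},{"grip":85,"dx":-16,"dy":33,"dz":1,"rx":0,"ry":0,"rz":0},{"grip":85,"dx":-16,"dy":33,"dz":1,"rx":0,"ry":0,"rz":0},{"grip":85,"dx":-16,"dy":33,"dz":1,"rx":0,"ry":0,"rz":0},{"grip":85,"dx":-16,"dy":33,"dz":1,"rx":0,"ry":0,"rz":0},{"grip":85,"dx":-16,"dy":33,"dz":1,"rx":0,"ry":0,"rz":0},{"grip":85,"dx":-16,"dy":33,"dz":1,"rx":0,"ry":0,"rz":0},{"grip":85,"dx":-16,"dy":33,"dz":1,"rx":0,"ry":0,"rz":0},{"grip":85,"dx":-16,"dy":33,"dz":1,"rx":0,"ry":0,"rz":0},{"grip":85,"dx":-16,"dy":33,"dz":1,"rx":0,"ry":0,"rz":0}]'
python3 -m creep '[{"grip":85,"dx":-16,"dy":33,"dz":1,"rx":0,"ry":0,"rz":0},{"grip":85,"dx":-16,"dy":33,"dz":1,"rx":0,"ry":0,"rz":0},{"grip":85,"dx":-16,"dy":33,"dz":1,"rx":0,"ry":0,"rz":0},{"grip":85,"dx":-16,"dy":33,"dz":1,"rx":0,"ry":0,"rz":0},{"grip":85,"dx":-16,"dy":33,"dz":1,"rx":0,"ry":0,"rz":0},{"grip":85,"dx":-16,"dy":33,"dz":1,"rx":0,"ry":0,"rz":0},{"grip":85,"dx":-16,"dy":33,"dz":1,"rx":0,"ry":0,"rz":0},{"grip":85,"dx":-10,"dy":20,"dz":1,"rx":0,"ry":0,"rz":0},{"grip":85,"dx":0,"dy":0,"dz":0,"rx":0,"ry":0,"rz":0}]'
```

```text
clock: 1.4
eef_pos: [0.1665, 0.6021, 0.231]
tcp_rot: [2.666, 1.662, -0.001]
contact_force: [-0.4, -0.7, -0.4]
grip_width: 0.995
grip_force: 0.0
clock: 2.23
eef_pos: [0.3948, 0.3132, 0.2212]
tcp_rot: [-2.661, -1.67, 0.0]
contact_force: [1.4, 0.7, -0.6]
grip_width: 0.994
grip_force: 0.0
clock: 2.98
eef_pos: [0.5695, 0.0924, 0.213]
tcp_rot: [2.663, 1.664, 0.001]
contact_force: [0.5, 0.4, 0.5]
grip_width: 0.997
grip_force: 0.0
```

Run:
```python
from h import *
s=r.sense();im=r.read_camera('wrist');cv2.imwrite('pics/w1.png',im)
import pickle;pickle.dump(s,open('w1.pkl','wb'))
cv2.imwrite('pics/w1b.png',cv2.resize(im,None,fx=1.4,fy=1.4))
```

```text
(no output)
```

View pics/w1b.png

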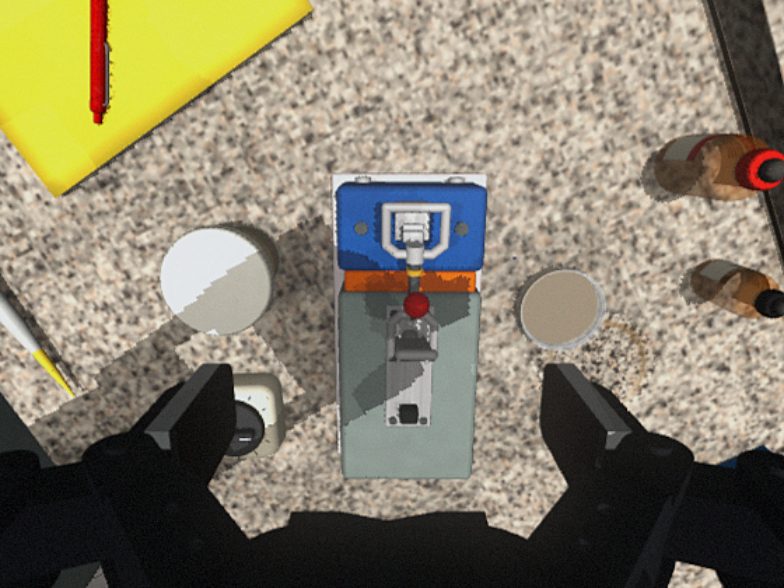

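The wrist view looks straight along the chamber, with axis column about 411/1.4. The knob is at (417,305)/1.4 and the bar at v≈206/1.4. The keeper shows inside the loop at (412,222)/1.4. Zooming on the latch.

Run:
```python
from h import *
import pickle;s=pickle.load(open('w1.pkl','rb'))
im=cv2.imread('pics/w1.png')[122:312,235:350]
cv2.imwrite('pics/w1c.png',cv2.resize(im[:120],None,fx=5,fy=5,interpolation=cv2.INTER_CUBIC)) 
w=lambda u,v:(u/1.4,v/1.4)
for p in [(338,183),(487,183),(338,268),(485,270),(341,290),(480,290),(342,477),(473,477)]: print(p,plane('wrist',w(*p),.05,s).round(4))
print('plate',[plane('wrist',w(*p),.004,s).round(4) for p in [(332,173),(488,174)]])
K=tri([ray('scene',(269.8,163.2)),ray('wrist',w(417,305),s),ray('side',(287.2,173.3))]);print('knob',K)
print(tri([ray('scene',(269.8,163.2)),ray('wrist',w(417,305),s)]))
print('bar',tri([ray('scene',(257.6,163.2)),ray('wrist',w(385,207),s)]))
```

```text
(338, 183) [0.5655 0.1451 0.05  ]
(487, 183) [0.644  0.1069 0.05  ]
(338, 268) [0.542  0.0997 0.05  ]
(485, 270) [0.6224 0.0591 0.05  ]
(341, 290) [0.5372 0.0865 0.05  ]
(480, 290) [0.6146 0.0487 0.05  ]
(342, 477) [ 0.4766 -0.0324  0.05  ]
(473, 477) [ 0.5574 -0.072   0.05  ]
plate [array([0.5597, 0.1518, 0.004 ]), array([0.6536, 0.1053, 0.004 ])]
knob (array([0.57996648, 0.07763597, 0.11555553]), [np.float64(1.874422578944099), np.float64(0.7248941125117714), np.float64(2.1966975454232767)])
(array([0.58065927, 0.07790301, 0.11732537]), [np.float64(0.11014807435294835), np.float64(0.11014807435300894)])
bar (array([0.58705978, 0.12489756, 0.09709859]), [np.float64(0.6611842928744274), np.float64(0.6611842928742862)])
```

View pics/w1c.png

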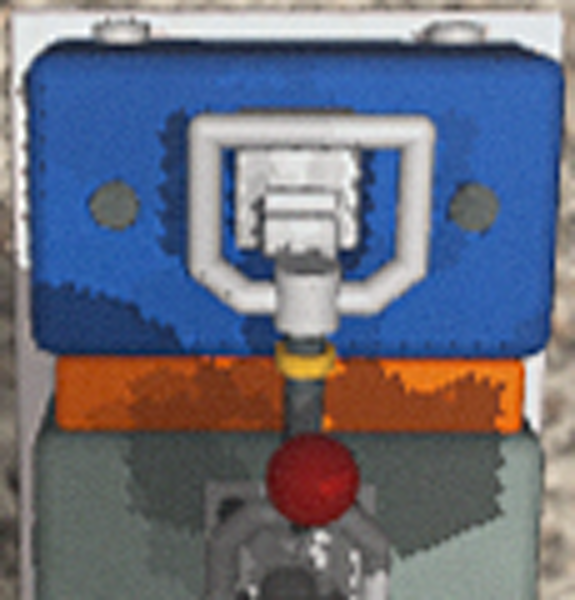

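The zoom shows the bar centre at crop (312,130), the knob centre at (313,478), and the hook block at u 265-338 with edges at v≈188-212. The keeper plate's far edge is at v≈150.

```bash
cat >> h.py <<'E'
yaw=1.112;UX=np.array([np.cos(yaw),np.sin(yaw),0]);UY=np.array([-UX[1],UX[0],0])
def ch(X): return np.array([X@UX,X@UY,X[2]])*1e3
E
python3 - <<'E'
from h import *
import pickle;s=pickle.load(open('w1.pkl','rb'))
c=lambda u,v:(235+u/5,122+v/5)
print('knob',ch(tri([ray('scene',(269.8,163.2)),ray('wrist',c(313,478),s)])[0]))
for z in(.07,.1): print('bar',z,ch(plane('wrist',c(312,130),z,s)))
for v in (150,188,195,212,245): print(v,[ch(plane('wrist',c(302,v),z,s)).round(1).tolist() for z in (.0615,.068,.071)])
print('tcp',ch(np.array(s['eef_pos'])))
print('seal',[ch(plane('wrist',c(302,v),.05,s)).round(1).tolist() for v in (355,430,45)])
for v in (310,425): print('plate',ch(plane('wrist',(415/1.4,v/1.4),.052,s)))
E
```

```text
knob [ 327.1408334  -486.03772755  117.25073024]
bar 0.07 [ 368.99534595 -487.75247685   70.        ]
bar 0.1 [ 372.41879379 -485.96680727  100.        ]
150 [[364.8, -486.7, 61.5], [365.6, -486.4, 68.0], [366.0, -486.2, 71.0]]
188 [[358.7, -486.8, 61.5], [359.7, -486.5, 68.0], [360.1, -486.3, 71.0]]
195 [[357.6, -486.9, 61.5], [358.5, -486.5, 68.0], [359.0, -486.3, 71.0]]
212 [[354.8, -486.9, 61.5], [355.8, -486.6, 68.0], [356.3, -486.4, 71.0]]
245 [[349.4, -487.0, 61.5], [350.6, -486.7, 68.0], [351.1, -486.5, 71.0]]
tcp [ 335.02743322 -469.68453518  213.01937612]
seal [[328.3, -488.0, 50.0], [314.9, -488.3, 50.0], [380.6, -487.0, 50.0]]
plate [ 303.325986  -489.2810321   52.       ]
plate [ 223.34236703 -490.86411124   52.        ]
```

```bash
python3 -m creep '[{"grip":85,"dx":-2,"dy":4,"dz":12,"rx":0,"ry":0,"rz":0},{"grip":85,"dx":-2,"dy":4,"dz":12,"rx":0,"ry":0,"rz":0},{"grip":85,"dx":-2,"dy":4,"dz":12,"rx":0,"ry":0,"rz":0},{"grip":85,"dx":-2,"dy":4.5,"dz":12,"rx":0,"ry":0,"rz":0},{"grip":85,"dx":0,"dy":0,"dz":0,"rx":0,"ry":0,"rz":0},{"grip":85,"dx":0,"dy":0,"dz":0,"rx":0,"ry":0,"rz":0}]'
python3 - <<'E'
from h import *
import pickle
s=r.sense();im=r.read_camera('wrist');cv2.imwrite('pics/w2.png',im);pickle.dump(s,open('w2.pkl','wb'))
print(ch(np.array(s['eef_pos'])))
c=r.camera_model('wrist')
def proj(X):
    T=c['T_tool_cam'];R=Ro.from_rotvec(s['tcp_rot']).as_matrix()
    p=T[:3,:3].T@(R.T@(X-s['eef_pos'])-T[:3,3]);return c['fx']*p[0]/p[2]+c['cx'],c['fy']*p[1]/p[2]+c['cy']
W=lambda x,y,z:(x*UX+y*UY+np.array([0,0,z]))/1e3*1.0
f=lambda x,y,z: proj((x*UX+y*UY)/1e3+np.array([0,0,z/1e3]))
u,v=f(357,-486.5,71);print(u,v,f(327,-486,117))
u0,v0=int(u)-50,int(v)-40;print(u0,v0)
cv2.imwrite('pics/w2c.png',cv2.resize(im[v0:v0+85,u0:u0+100],None,fx=7,fy=7,interpolation=cv2.INTER_CUBIC))
E
```

```text
clock: 3.53
eef_pos: [0.5776, 0.0814, 0.1639]
tcp_rot: [-2.66, -1.67, 0.004]
contact_force: [0.1, 1.2, -0.1]
grip_width: 1.001
grip_force: 0.0
[ 328.8459811  -481.83448134  163.89411559]
281.6768819072586 165.62468212143688 (np.float64(281.0692130470282), np.float64(233.4010588876267))
231 125
```

View pics/w2c.png

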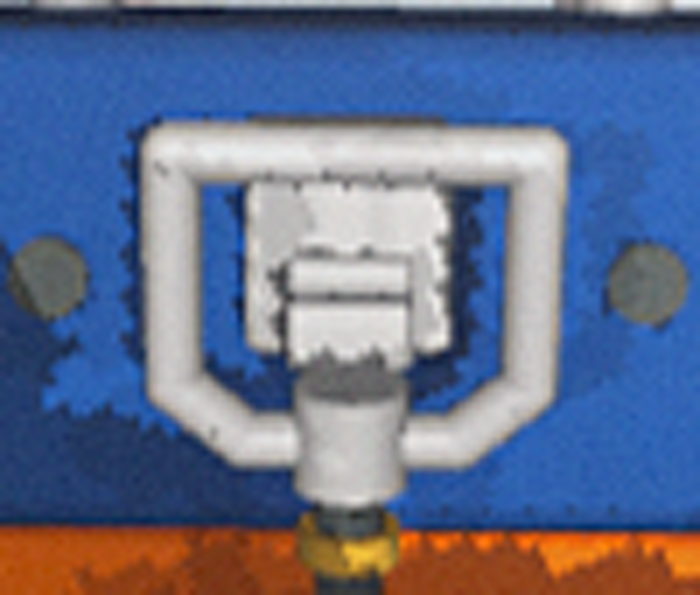

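The crop shows the lip's end at v≈260 and the lip/post line at v≈297, with the hook 122 px wide. The bar is centred at v≈152 and hides the ridge.

Run:
```python
from h import *
import pickle;s=pickle.load(open('w2.pkl','rb'));s1=pickle.load(open('w1.pkl','rb'))
c=lambda u,v:(231+u/7,125+v/7)
for v,x in((260,75.5),(297,71.5)): print('x0',ch(plane('wrist',c(349,v),.071,s))-[x,0,0])
for v,x in((190,75.5),(212,71.5)): print('x0 w1',ch(plane('wrist',(235+302/5,122+v/5),.071,s1))-[x,0,0])
im=cv2.imread('pics/w2.png');h=cv2.cvtColor(im,cv2.COLOR_BGR2HSV)
m=((h[...,0]<8)|(h[...,0]>172))&(h[...,1]>150)&(h[...,2]>50);m[:215]=0;m[255:]=0;m[:,:260]=0;m[:,305:]=0
v,u=np.nonzero(m);k=(np.ptp(u)/2+u.min(),np.ptp(v)/2+v.min());print(k,len(u),np.ptp(u),np.ptp(v))
rs=[ray('scene',(269.8,163.2)),ray('wrist',k,s),ray('wrist',(235+313/5,122+478/5),s1)]
K,e=tri(rs);K=ch(K);print('knob',K,e)
# bar lines: intersection in x-z plane of both wrist views (+scene end)
B,e=tri([ray('wrist',c(355,152),s),ray('wrist',(235+312/5,122+130/5),s1)]);print('bar',ch(B),e)
B,e=tri([ray('wrist',c(155,152),s),ray('wrist',(235+200/5,122+130/5),s1),ray('scene',(257.8,163.4))]);print('barL',ch(B),e)
for x0 in (283,285,287):
    k=np.array([K[0]-x0,K[2]-64]);d=np.hypot(*k);l=np.hypot(46,26)
    a=np.arctan2(k[1],k[0]);g=np.arccos((d*d+18**2-l*l)/(2*18*d));ph=a+g
    p=18*np.array([np.cos(ph),np.sin(ph)]);q=np.arctan2(*(k-p)[::-1])-np.arctan2(26,46)
    print(x0,'lever',np.pi-ph+.175,'yoke',q,'bar86',p+86*np.array([np.cos(q),np.sin(q)])+[0,64])
```

```text
x0 [ 283.76540986 -485.93961778   71.        ]
x0 [ 284.31392798 -485.98315376   71.        ]
x0 w1 [ 284.27413693 -486.32388826   71.        ]
x0 w1 [ 284.81689662 -486.38978261   71.        ]
(np.float64(280.0), np.float64(233.0)) 407 22 22
knob [ 327.19507911 -485.82842474  117.23530004] [np.float64(0.2097779295457657), np.float64(0.4351812431840746), np.float64(0.2260541101295581)]
bar [ 372.44672527 -485.95987161  100.14768669] [np.float64(0.01854106227363818), np.float64(0.018541062273591254)]
barL [ 371.8049622  -470.70762306   96.81815037] [np.float64(0.997201167061975), np.float64(0.35483199367493296), np.float64(1.3374742716734882)]
283 lever 2.0652871137765083 yoke 0.23888564124953582 bar86 [ 89.21129098 101.43844374]
285 lever 1.9162958248494737 yoke 0.2221542386543799 bar86 [ 86.94069899 100.68750555]
287 lever 1.7922815879682732 yoke 0.21600000597602187 bar86 [ 84.83801329 100.4124457 ]
```

```bash
cat >> h.py <<'E'
X0=284.3;Y0=-486.0
def lc(X): return ch(np.asarray(X))-[X0,Y0,0]
def knob4bar(bx,bz,L=86.5):   # elbow solution: pin on 18 circle (upper), returns knob, lever, yoke
    b=np.array([bx,bz-64.]);d=np.hypot(*b);a=np.arctan2(b[1],b[0]);g=np.arccos((d*d+324-L*L)/(36*d))
    ph=a+g;p=18*np.array([np.cos(ph),np.sin(ph)]);q=np.arctan2(*(b-p)[::-1])
    k=p+[46*np.cos(q)-26*np.sin(q),46*np.sin(q)+26*np.cos(q)]+[0,64]
    return k.round(1),round(np.pi-ph+.175,3),round(q,3)
E
python3 -m creep '[{"grip":85,"dx":0,"dy":0,"dz":0,"rx":0,"ry":0,"rz":0},{"grip":85,"dx":0,"dy":0,"dz":0,"rx":0,"ry":0,"rz":0}]'
python3 - <<'E'
from h import *
print(lc(r.sense()['eef_pos']))
for b in [(87.9,100.5),(84,95),(79,88),(79,80),(79,74),(79,64),(77,64),(75,64),(74,64)]: print(b,[knob4bar(*b,L=L) for L in (85,86.5,88)])
E
```

```text
clock: 3.75
eef_pos: [0.5787, 0.0816, 0.1659]
tcp_rot: [2.66, 1.67, 0.001]
contact_force: [0.2, -0.3, -0.2]
grip_width: 0.994
grip_force: 0.0
[ 45.20044044   3.26032417 165.91825134]
(87.9, 100.5) [(array([ 44., 117.]), np.float64(2.033), np.float64(0.228)), (array([ 42.7, 117.1]), np.float64(1.94), np.float64(0.22)), (array([ 41.4, 117. ]), np.float64(1.851), np.float64(0.213))]
(84, 95) [(array([ 41.5, 114.7]), np.float64(1.746), np.float64(0.154)), (array([ 40. , 114.6]), np.float64(1.662), np.float64(0.152)), (array([ 38.6, 114.4]), np.float64(1.579), np.float64(0.151))]
(79, 88) [(array([ 38. , 110.7]), np.float64(1.423), np.float64(0.082)), (array([ 36.4, 110.4]), np.float64(1.336), np.float64(0.087)), (array([ 34.8, 110. ]), np.float64(1.247), np.float64(0.093))]
(79, 80) [(array([ 40.3, 106.4]), np.float64(1.406), np.float64(-0.011)), (array([ 38.6, 106.2]), np.float64(1.316), np.float64(-0.004)), (array([ 36.9, 105.8]), np.float64(1.222), np.float64(0.005))]
(79, 74) [(array([ 42.3, 103.2]), np.float64(1.423), np.float64(-0.083)), (array([ 40.6, 103. ]), np.float64(1.331), n
[... 163 characters left out ...]
[44.4, 97.5]), np.float64(1.417), np.float64(-0.198)), (array([42.6, 97.4]), np.float64(1.318), np.float64(-0.187))]
(77, 64) [(array([43.9, 97.2]), np.float64(1.388), np.float64(-0.2)), (array([42.1, 97.1]), np.float64(1.286), np.float64(-0.188)), (array([40.1, 96.9]), np.float64(1.178), np.float64(-0.173))]
(75, 64) [(array([41.5, 96.8]), np.float64(1.254), np.float64(-0.188)), (array([39.6, 96.6]), np.float64(1.142), np.float64(-0.172)), (array([37.5, 96.1]), np.float64(1.019), np.float64(-0.153))]
(74, 64) [(array([40.3, 96.6]), np.float64(1.181), np.float64(-0.18)), (array([38.2, 96.2]), np.float64(1.062), np.float64(-0.162)), (array([36. , 95.6]), np.float64(0.928), np.float64(-0.14))]
```

```bash
python3 -m creep '[{"grip":85,"dx":-1,"dy":1.5,"dz":10,"rx":0,"ry":0,"rz":0},{"grip":85,"dx":-1.3,"dy":1.6,"dz":10,"rx":0,"ry":0,"rz":0},{"grip":85,"dx":0,"dy":0,"dz":5,"rx":0,"ry":0,"rz":0},{"grip":50,"dx":0,"dy":0,"dz":0,"rx":0,"ry":0,"rz":0},{"grip":50,"dx":0,"dy":0,"dz":0,"rx":0,"ry":0,"rz":0},{"grip":50,"dx":0,"dy":0,"dz":0,"rx":0,"ry":0,"rz":0}]'
python3 - <<'E'
from h import *
s=r.sense();print(lc(s['eef_pos']));im=r.read_camera('wrist');s2=r.sense();print(lc(s2['eef_pos']))
h=cv2.cvtColor(im,cv2.COLOR_BGR2HSV)
m=((h[...,0]<8)|(h[...,0]>172))&(h[...,1]>150)&(h[...,2]>50);m[:200]=0;m[300:]=0;m[:,:250]=0;m[:,310:]=0
v,u=np.nonzero(m);k=(np.ptp(u)/2+u.min(),np.ptp(v)/2+v.min());print(k,len(u),np.ptp(u),np.ptp(v))
print('knob',lc(plane('wrist',k,.1172,s)))
cv2.imwrite('pics/w3.png',im)
E
```

```text
clock: 4.25
eef_pos: [0.5802, 0.0779, 0.1402]
tcp_rot: [-2.661, -1.67, 0.0]
contact_force: [0.7, -0.5, -0.0]
grip_width: 0.6
grip_force: 0.0
[ 42.53116309   0.26454525 140.21205531]
[4.26514596e+01 1.24586884e-01 1.40469988e+02]
(np.float64(283.0), np.float64(232.5)) 534 50 51
knob [ 49.79168052  -4.51025359 117.2       ]
```

Run:
```python
from h import *
s=r.sense();im=cv2.imread('pics/w3.png');h=cv2.cvtColor(im,cv2.COLOR_BGR2HSV)
m=(((h[...,0]<8)|(h[...,0]>172))&(h[...,1]>150)&(h[...,2]>50)).astype(np.uint8)
n,l,st,ce=cv2.connectedComponentsWithStats(m)
for i in range(1,n):
    if st[i,4]>150: print(st[i],ce[i],'knob',lc(plane('wrist',(st[i,0]+st[i,2]/2-.5,st[i,1]+st[i,3]/2-.5),.1172,s)))
```

```text
[533  82  27  23 154] [543.6038961   93.80519481] knob [ 115.16750882 -118.39028719  117.2       ]
[260 233  26  26 521] [272.72744722 245.88483685] knob [ 43.09792261   0.34186202 117.2       ]
```

```bash
python3 -m creep '[{"grip":40,"dx":0.4,"dy":0,"dz":9,"rx":0,"ry":0,"rz":0},{"grip":40,"dx":0,"dy":0,"dz":9,"rx":0,"ry":0,"rz":0},{"grip":40,"dx":0,"dy":0,"dz":9,"rx":0,"ry":0,"rz":0},{"grip":40,"dx":0,"dy":0,"dz":9,"rx":0,"ry":0,"rz":0},{"grip":40,"dx":0,"dy":0,"dz":0,"rx":0,"ry":0,"rz":0},{"grip":40,"dx":0,"dy":0,"dz":0,"rx":0,"ry":0,"rz":0}]'
python3 -m creep '[{"grip":5,"dx":0,"dy":0,"dz":0,"rx":0,"ry":0,"rz":0},{"grip":5,"dx":0,"dy":0,"dz":0,"rx":0,"ry":0,"rz":0},{"grip":5,"dx":0,"dy":0,"dz":0,"rx":0,"ry":0,"rz":0},{"grip":5,"dx":0,"dy":0,"dz":0,"rx":0,"ry":0,"rz":0},{"grip":5,"dx":0,"dy":0,"dz":0,"rx":0,"ry":0,"rz":0},{"grip":5,"dx":0,"dy":0,"dz":0,"rx":0,"ry":0,"rz":0}]'
python3 -c "
from h import *
print(lc(r.sense()['eef_pos']))"
```

```text
clock: 4.8
eef_pos: [0.5797, 0.0782, 0.1032]
tcp_rot: [-2.66, -1.669, 0.003]
contact_force: [-0.2, -0.9, -0.2]
grip_width: 0.466
grip_force: 0.0
clock: 5.3
eef_pos: [0.5792, 0.0791, 0.1045]
tcp_rot: [-2.66, -1.668, 0.002]
contact_force: [-4.4, 4.9, 1.4]
grip_width: 0.099
grip_force: 58.5
[ 43.11873394   1.72049369 104.49593038]
```

```bash
python3 -m creep '[{"grip":5,"dx":-1.3,"dy":-0.7,"dz":1.2,"rx":0,"ry":0,"rz":0},{"grip":5,"dx":-1.3,"dy":-0.7,"dz":1.2,"rx":0,"ry":0,"rz":0},{"grip":5,"dx":-1.2,"dy":0,"dz":1.2,"rx":0,"ry":0,"rz":0},{"grip":5,"dx":-1.2,"dy":0,"dz":1.4,"rx":0,"ry":0,"rz":0},{"grip":5,"dx":-0.6,"dy":0,"dz":1,"rx":0,"ry":0,"rz":0},{"grip":5,"dx":0,"dy":0,"dz":0,"rx":0,"ry":0,"rz":0},{"grip":5,"dx":0,"dy":0,"dz":0,"rx":0,"ry":0,"rz":0},{"grip":5,"dx":0,"dy":0,"dz":0,"rx":0,"ry":0,"rz":0}]'
python3 - <<'E'
from h import *
s=r.sense();print(lc(s['eef_pos']),s['contact_force']@UX,s['contact_force']@UY,s['contact_force'][2])
im=r.read_camera('wrist');cv2.imwrite('pics/w4.png',im)
c=im[60:340,160:400];cv2.imwrite('pics/w4c.png',cv2.resize(c,None,fx=2.1,fy=2.1,interpolation=cv2.INTER_CUBIC))
E
```

```text
clock: 5.97
eef_pos: [0.5766, 0.0741, 0.0987]
tcp_rot: [-2.661, -1.67, -0.0]
contact_force: [-3.8, 3.6, 4.5]
grip_width: 0.099
grip_force: 58.8
[37.52046054  1.87858566 98.70761598] 1.5167254766694702 5.028980600604412 4.451605125726918
```

View pics/w4c.png

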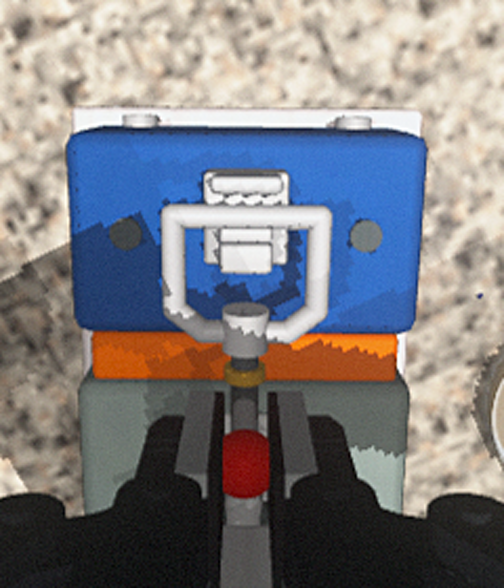

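The knob is held between the fingers. In the crop the bar is at v≈214, the lip end at ~228, the ridge at 172-195, and the loop is centred over the hook (u≈246).

Run:
```python
from h import *
s=r.sense();c=lambda v:(160+246/2.1,60+v/2.1)
for v,z in((228,.071),(243,.071),(193,.071),(172,.071),(172,.0615)): print(v,lc(plane('wrist',c(v),z,s)).round(1))
k=(160+245/2.1,60+464/2.1)
for z in (.108,.112): print('knob',lc(plane('wrist',k,z,s)).round(1))
o,d=ray('wrist',c(214),s);
for z in(.08,.085,.09,.095): print('bar',lc(o+d*(z-o[2])/d[2]).round(1))
for x,z in((37,111),(37.5,111.5),(37.5,111)):
  from scipy.optimize import fsolve
  for L in(85,86.5,88): print(x,z,L,fsolve(lambda b:knob4bar(b[0],b[1],L)[0]-[x,z],[80,88],epsfcn=1e-2))
```

```text
228 [74.9  0.2 71. ]
243 [71.5  0.2 71. ]
193 [82.7  0.3 71. ]
172 [87.3  0.3 71. ]
172 [86.4  0.3 61.5]
knob [3.56e+01 1.00e-01 1.08e+02]
knob [3.77e+01 1.00e-01 1.12e+02]
bar [79.4  0.3 80. ]
bar [80.2  0.3 85. ]
bar [80.9  0.3 90. ]
bar [81.7  0.3 95. ]
37 111 85 [78.27294176 88.74612328]
37 111 86.5 [79.69752282 88.81919166]
37 111 88 [81.27353813 89.09868016]
37.5 111.5 85 [78.88498979 89.57392749]
37.5 111.5 86.5 [80.37548892 89.71410691]
37.5 111.5 88 [81.88626641 89.76268505]
37.5 111 85 [78.64541727 88.58049884]
37.5 111 86.5 [80.16688396 88.76182529]
37.5 111 88 [81.69395859 88.82746176]
```

```bash
cat >> h.py <<'E'
def look():
    s=r.sense();im=r.read_camera('wrist');f=s['contact_force']
    print('tcp',lc(s['eef_pos']).round(1),'F',np.round([f@UX,f@UY,f[2]],1),'rot',(2*np.arctan2(s['tcp_rot'][1],s['tcp_rot'][0])).round(3))
    h=cv2.cvtColor(im,cv2.COLOR_BGR2HSV)
    m=(((h[...,0]<8)|(h[...,0]>172))&(h[...,1]>150)&(h[...,2]>40)).astype(np.uint8);m[:200]=0;m[:,:250]=0;m[:,305:]=0
    n,l,st,ce=cv2.connectedComponentsWithStats(m);i=1+np.argmax(st[1:,4]);k=(st[i,0]+st[i,2]/2-.5,st[i,1]+st[i,3]/2-.5)
    print('knob x at z 100/110',lc(plane('wrist',k,.1,s)).round(1)[0],lc(plane('wrist',k,.11,s)).round(1)[0])
    for u in (249,304):
        w=(h[100:210,u,1]<60)&(h[100:210,u,2]>80);v=np.nonzero(w)[0]+100
        g=[q for q in np.split(v,np.nonzero(np.diff(v)>1)[0]+1) if 4<len(q)<16]
        for q in g: print(u,'bar v',q.mean(),len(q),[lc(plane('wrist',(u,q.mean()),z,s)).round(1)[0] for z in(.064,.075,.085)])
E
python3 -m creep '[{"grip":5,"dx":0,"dy":0,"dz":1.5,"rx":0,"ry":0,"rz":0},{"grip":5,"dx":0.3,"dy":0,"dz":1.5,"rx":0,"ry":0,"rz":0},{"grip":5,"dx":0.3,"dy":0,"dz":1.5,"rx":0,"ry":0,"rz":0},{"grip":5,"dx":0.3,"dy":0,"dz":1,"rx":0,"ry":0,"rz":0},{"grip":5,"dx":0,"dy":0,"dz":0,"rx":0,"ry":0,"rz":0},{"grip":5,"dx":0,"dy":0,"dz":0,"rx":0,"ry":0,"rz":0},{"grip":5,"dx":0,"dy":0,"dz":0,"rx":0,"ry":0,"rz":0}]'
python3 -c "
from h import *
look()
for z in (80,76,72,68,64): print(z,knob4bar(79,z,87))
for x in (77,75,74): print(x,knob4bar(x,64,87))"
```

```text
clock: 6.6
eef_pos: [0.5767, 0.0744, 0.0927]
tcp_rot: [-2.661, -1.67, 0.002]
contact_force: [-3.1, 0.9, 4.2]
grip_width: 0.1
grip_force: 58.8
tcp [37.8  1.9 92.7] F [-0.6  3.2  4.2] rot -5.162
knob x at z 100/110 34.9 40.0
249 bar v 167.0 11 [np.float64(75.7), np.float64(77.5), np.float64(79.2)]
304 bar v 167.5 12 [np.float64(75.7), np.float64(77.5), np.float64(79.2)]
80 (array([ 38. , 106.1]), np.float64(1.285), np.float64(-0.001))
76 (array([ 39.3, 103.9]), np.float64(1.291), np.float64(-0.048))
72 (array([ 40.7, 101.8]), np.float64(1.31), np.float64(-0.096))
68 (array([42.2, 99.6]), np.float64(1.341), np.float64(-0.145))
64 (array([43.8, 97.4]), np.float64(1.385), np.float64(-0.195))
77 (array([41.4, 97. ]), np.float64(1.251), np.float64(-0.183))
75 (array([38.9, 96.4]), np.float64(1.102), np.float64(-0.166))
74 (array([37.5, 96. ]), np.float64(1.02), np.float64(-0.155))
```

```bash
python3 -m creep '[{"grip":5,"dx":0.7,"dy":0,"dz":0.7,"rx":0,"ry":0,"rz":0},{"grip":5,"dx":0.7,"dy":0,"dz":0.7,"rx":0,"ry":0,"rz":0},{"grip":5,"dx":0.7,"dy":0,"dz":0.7,"rx":0,"ry":0,"rz":0},{"grip":5,"dx":0,"dy":0,"dz":0,"rx":0,"ry":0,"rz":0},{"grip":5,"dx":0,"dy":0,"dz":0,"rx":0,"ry":0,"rz":0},{"grip":5,"dx":0,"dy":0,"dz":0,"rx":0,"ry":0,"rz":0}]'
python3 -c "
from h import *
look()"
```

```text
clock: 7.15
eef_pos: [0.5775, 0.076, 0.0905]
tcp_rot: [2.661, 1.67, -0.002]
contact_force: [-5.0, -1.9, 5.2]
grip_width: 0.105
grip_force: 58.8
tcp [39.6  1.9 90.5] F [-3.9  3.6  5.2] rot 1.121
knob x at z 100/110 37.8 43.0
249 bar v 170.0 11 [np.float64(76.4), np.float64(78.4), np.float64(80.1)]
304 bar v 170.0 11 [np.float64(76.7), np.float64(78.6), np.float64(80.3)]
```

```bash
python3 -m creep '[{"grip":5,"dx":0.6,"dy":0,"dz":0.8,"rx":0,"ry":0,"rz":0},{"grip":5,"dx":0.6,"dy":0,"dz":0.8,"rx":0,"ry":0,"rz":0},{"grip":5,"dx":0.6,"dy":0,"dz":0.8,"rx":0,"ry":0,"rz":0},{"grip":5,"dx":0,"dy":0,"dz":0,"rx":0,"ry":0,"rz":0},{"grip":5,"dx":0,"dy":0,"dz":0,"rx":0,"ry":0,"rz":0},{"grip":5,"dx":0,"dy":0,"dz":0,"rx":0,"ry":0,"rz":0}]'
python3 -c "
from h import *
look()"
```

```text
clock: 7.7
eef_pos: [0.5783, 0.0781, 0.0881]
tcp_rot: [-2.661, -1.669, 0.001]
contact_force: [-5.1, 1.0, 2.3]
grip_width: 0.1
grip_force: 59.0
tcp [41.9  2.1 88.1] F [-1.3  5.   2.3] rot -5.163
knob x at z 100/110 40.5 45.6
304 bar v 175.0 11 [np.float64(77.0), np.float64(79.1), np.float64(81.0)]
```

```bash
python3 -m creep '[{"grip":5,"dx":0.8,"dy":0,"dz":0.5,"rx":0,"ry":0,"rz":0},{"grip":5,"dx":0.7,"dy":0,"dz":0.8,"rx":0,"ry":0,"rz":0},{"grip":5,"dx":0.6,"dy":0,"dz":0.8,"rx":0,"ry":0,"rz":0},{"grip":5,"dx":0,"dy":0,"dz":0,"rx":0,"ry":0,"rz":0},{"grip":5,"dx":0,"dy":0,"dz":0,"rx":0,"ry":0,"rz":0},{"grip":5,"dx":0,"dy":0,"dz":0,"rx":0,"ry":0,"rz":0}]'
python3 -c "
from h import *
look()"
```

```text
clock: 8.25
eef_pos: [0.5802, 0.0811, 0.0858]
tcp_rot: [-2.661, -1.668, -0.003]
contact_force: [-3.0, 5.7, -3.0]
grip_width: 0.081
grip_force: 70.5
tcp [45.4  1.8 85.8] F [ 3.8  5.2 -3. ] rot -5.164
knob x at z 100/110 36.9 42.7
249 bar v 190.5 10 [np.float64(73.5), np.float64(76.0), np.float64(78.4)]
```

Run:
```python
from h import *
im=r.read_camera('wrist');cv2.imwrite('pics/w5.png',im)
c=im[100:340,160:400];cv2.imwrite('pics/w5c.png',cv2.resize(c,None,fx=2.5,fy=2.5,interpolation=cv2.INTER_CUBIC))
```

```text
(no output)
```

View pics/w5c.png

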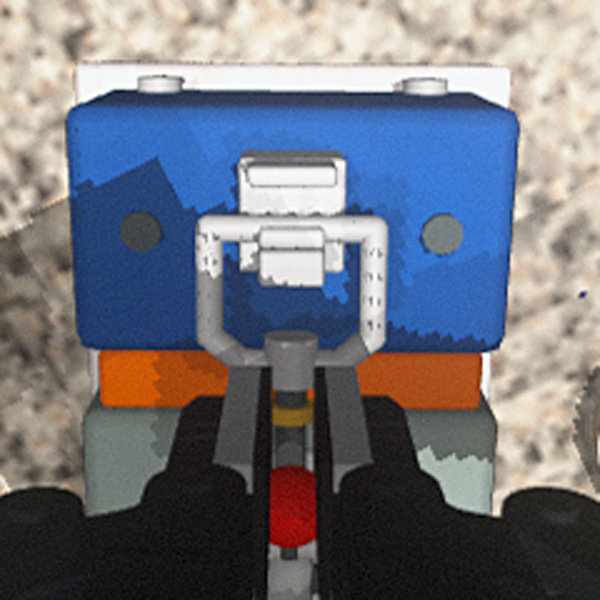

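The bar now lies in the groove, drawn back under the lip, which overlaps it at crop v≈228. The knob (292,505) sits at the rear of the pads. Releasing and rising.

```bash
python3 -m creep '[{"grip":40,"dx":0,"dy":0,"dz":0,"rx":0,"ry":0,"rz":0},{"grip":40,"dx":0,"dy":0,"dz":0,"rx":0,"ry":0,"rz":0},{"grip":40,"dx":0,"dy":0,"dz":0,"rx":0,"ry":0,"rz":0},{"grip":40,"dx":0,"dy":0,"dz":0,"rx":0,"ry":0,"rz":0},{"grip":40,"dx":0,"dy":0,"dz":-15,"rx":0,"ry":0,"rz":0},{"grip":40,"dx":0,"dy":0,"dz":-25,"rx":0,"ry":0,"rz":0},{"grip":40,"dx":0,"dy":0,"dz":-25,"rx":0,"ry":0,"rz":0},{"grip":40,"dx":0,"dy":0,"dz":0,"rx":0,"ry":0,"rz":0},{"grip":40,"dx":0,"dy":0,"dz":0,"rx":0,"ry":0,"rz":0},{"grip":40,"dx":0,"dy":0,"dz":0,"rx":0,"ry":0,"rz":0}]'
python3 - <<'E'
from h import *
s=r.sense();print(lc(s['eef_pos']));im=r.read_camera('wrist');cv2.imwrite('pics/w6.png',im)
h=cv2.cvtColor(im,cv2.COLOR_BGR2HSV)
m=(((h[...,0]<8)|(h[...,0]>172))&(h[...,1]>150)&(h[...,2]>50)).astype(np.uint8)
n,l,st,ce=cv2.connectedComponentsWithStats(m)
for i in range(1,n):
    if st[i,4]>150: print(st[i],'knob',[lc(plane('wrist',(st[i,0]+st[i,2]/2-.5,st[i,1]+st[i,3]/2-.5),z,s)).round(1) for z in(.095,.097)])
c=im[100:400,180:380];cv2.imwrite('pics/w6c.png',cv2.resize(c,None,fx=2,fy=2,interpolation=cv2.INTER_CUBIC))
for u in (245,250,255,300,305):
    w=(h[100:260,u,1]<60)&(h[100:260,u,2]>80);v=np.nonzero(w)[0]+100
    print(u,[(q.mean(),len(q),lc(plane('wrist',(u,q.mean()),.064,s)).round(1)[0]) for q in np.split(v,np.nonzero(np.diff(v)>1)[0]+1) if len(q)>3])
E
```

```text
clock: 9.18
eef_pos: [0.5796, 0.0799, 0.151]
tcp_rot: [2.661, 1.67, 0.0]
contact_force: [-0.8, 0.7, -0.8]
grip_width: 0.472
grip_force: 0.0
[ 44.0443299    1.73960245 151.02532613]
[  0   0  10  74 512] knob [array([142.2, 137.1,  95. ]), array([141.9, 135.7,  97. ])]
[265 230  22  22 378] knob [array([34.6,  0.5, 95. ]), array([35.4,  0.5, 97. ])]
245 [(np.float64(113.0), 27, np.float64(105.4)), (np.float64(241.5), 36, np.float64(21.9))]
250 [(np.float64(113.0), 27, np.float64(105.4)), (np.float64(180.5), 38, np.float64(63.5)), (np.float64(241.0), 37, np.float64(22.3))]
255 [(np.float64(113.0), 27, np.float64(105.5)), (np.float64(182.0), 43, np.float64(62.6)), (np.float64(241.5), 36, np.float64(22.0))]
300 [(np.float64(113.0), 27, np.float64(105.7)), (np.float64(181.5), 40, np.float64(63.1)), (np.float64(241.5), 36, np.float64(22.2))]
305 [(np.float64(113.0), 27, np.float64(105.7)), (np.float64(241.5), 36, np.float64(22.3))]
```

View pics/w6c.png

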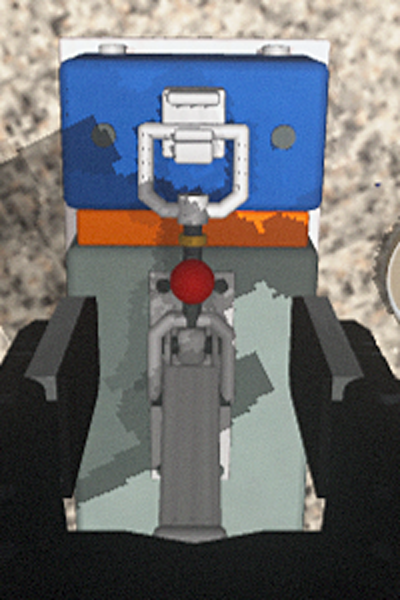

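The loop stays hooked, with the bar under the lip at crop v≈130. The knob is at (193,282), and the lever now slopes back to its end at v≈535, about 0.9 rad. Next: close the fingers and move above the lever.

```bash
python3 -m creep '[{"grip":0,"dx":-15,"dy":0.4,"dz":0,"rx":0,"ry":0,"rz":0},{"grip":0,"dx":-15,"dy":0.4,"dz":0,"rx":0,"ry":0,"rz":0},{"grip":0,"dx":-15,"dy":0.5,"dz":0,"rx":0,"ry":0,"rz":0},{"grip":0,"dx":-13,"dy":0,"dz":6,"rx":0,"ry":0,"rz":0},{"grip":0,"dx":0,"dy":0,"dz":10,"rx":0,"ry":0,"rz":0},{"grip":0,"dx":0,"dy":0,"dz":8,"rx":0,"ry":0,"rz":0},{"grip":0,"dx":0,"dy":0,"dz":0,"rx":0,"ry":0,"rz":0},{"grip":0,"dx":0,"dy":0,"dz":0,"rx":0,"ry":0,"rz":0},{"grip":0,"dx":0,"dy":0,"dz":0,"rx":0,"ry":0,"rz":0}]'
python3 -c "
from h import *
print(lc(r.sense()['eef_pos']))"
```

```text
clock: 9.98
eef_pos: [0.5559, 0.0276, 0.1271]
tcp_rot: [-2.661, -1.67, 0.0]
contact_force: [0.4, 0.1, 0.8]
grip_width: 0.002
grip_force: 0.0
[-13.30646173  -0.19570927 127.0535343 ]
```

```bash
python3 -m creep '[{"grip":0,"dx":-0.7,"dy":-0.3,"dz":3,"rx":0,"ry":0,"rz":0},{"grip":0,"dx":-0.7,"dy":0,"dz":3,"rx":0,"ry":0,"rz":0},{"grip":0,"dx":-0.7,"dy":0,"dz":3,"rx":0,"ry":0,"rz":0},{"grip":0,"dx":-0.7,"dy":0,"dz":2.5,"rx":0,"ry":0,"rz":0},{"grip":0,"dx":-0.7,"dy":0,"dz":2.5,"rx":0,"ry":0,"rz":0},{"grip":0,"dx":-0.7,"dy":0,"dz":2.5,"rx":0,"ry":0,"rz":0},{"grip":0,"dx":-0.7,"dy":0,"dz":2.5,"rx":0,"ry":0,"rz":0},{"grip":0,"dx":0,"dy":0,"dz":0,"rx":0,"ry":0,"rz":0},{"grip":0,"dx":0,"dy":0,"dz":0,"rx":0,"ry":0,"rz":0}]'
python3 -c "
from h import *
print(lc(r.sense()['eef_pos']))"
```

```text
clock: 10.73
eef_pos: [0.5532, 0.023, 0.1081]
tcp_rot: [-2.661, -1.67, 0.0]
contact_force: [0.2, -0.2, 0.0]
grip_width: -0.003
grip_force: 0.0
[-18.73841568   0.20580189 108.06712838]
```

```bash
python3 -m creep '[{"grip":0,"dx":-1.2,"dy":0,"dz":1.2,"rx":0,"ry":0,"rz":0},{"grip":0,"dx":-1.2,"dy":0,"dz":1.2,"rx":0,"ry":0,"rz":0},{"grip":0,"dx":-1.2,"dy":0,"dz":1.2,"rx":0,"ry":0,"rz":0},{"grip":0,"dx":-1.2,"dy":0,"dz":1.2,"rx":0,"ry":0,"rz":0},{"grip":0,"dx":0,"dy":0,"dz":0,"rx":0,"ry":0,"rz":0},{"grip":0,"dx":0,"dy":0,"dz":0,"rx":0,"ry":0,"rz":0}]'
python3 -c "
from h import *
print(lc(r.sense()['eef_pos']),r.sense()['contact_force']@UX)"
```

```text
clock: 11.23
eef_pos: [0.5512, 0.0185, 0.1034]
tcp_rot: [2.661, 1.67, -0.0]
contact_force: [0.2, -0.3, 1.3]
grip_width: 0.004
grip_force: 0.3
[-2.35838319e+01  4.61472749e-02  1.03354246e+02] -0.19587142374922073
```

```bash
python3 -m creep '[{"grip":0,"dx":-1.1,"dy":0,"dz":1.2,"rx":0,"ry":0,"rz":0},{"grip":0,"dx":-1.1,"dy":0,"dz":1.2,"rx":0,"ry":0,"rz":0},{"grip":0,"dx":-1.1,"dy":0,"dz":1.2,"rx":0,"ry":0,"rz":0},{"grip":0,"dx":-1.1,"dy":0,"dz":1.2,"rx":0,"ry":0,"rz":0},{"grip":0,"dx":-1,"dy":0,"dz":1.2,"rx":0,"ry":0,"rz":0},{"grip":0,"dx":0,"dy":0,"dz":0,"rx":0,"ry":0,"rz":0},{"grip":0,"dx":0,"dy":0,"dz":0,"rx":0,"ry":0,"rz":0}]'
python3 -c "
from h import *
print(lc(r.sense()['eef_pos']),r.sense()['contact_force']@UX)"
```

```text
clock: 11.82
eef_pos: [0.5486, 0.0137, 0.0971]
tcp_rot: [-2.661, -1.669, 0.001]
contact_force: [0.8, -0.1, 0.9]
grip_width: -0.001
grip_force: 0.4
[-29.0253833    0.19341623  97.14975047] 0.24877977853884276
```

```bash
python3 -m creep '[{"grip":0,"dx":-0.9,"dy":0,"dz":1.1,"rx":0,"ry":0,"rz":0},{"grip":0,"dx":-0.9,"dy":0,"dz":1.1,"rx":0,"ry":0,"rz":0},{"grip":0,"dx":-0.9,"dy":0,"dz":1.1,"rx":0,"ry":0,"rz":0},{"grip":0,"dx":-0.9,"dy":0,"dz":1.1,"rx":0,"ry":0,"rz":0},{"grip":0,"dx":-0.9,"dy":0,"dz":1.1,"rx":0,"ry":0,"rz":0},{"grip":0,"dx":-0.8,"dy":0,"dz":1.1,"rx":0,"ry":0,"rz":0}]'
python3 -m creep '[{"grip":0,"dx":0,"dy":0,"dz":0,"rx":0,"ry":0,"rz":0}]'
python3 -c "
from h import *
print(lc(r.sense()['eef_pos']),r.sense()['contact_force']@UX)"
```

```text
clock: 12.32
eef_pos: [0.5465, 0.0091, 0.0906]
tcp_rot: [-2.661, -1.67, -0.0]
contact_force: [0.0, 2.5, 1.8]
grip_width: 0.001
grip_force: 1.1
clock: 12.4
eef_pos: [0.5463, 0.009, 0.0905]
tcp_rot: [-2.661, -1.67, 0.0]
contact_force: [-0.1, 0.5, 0.7]
grip_width: 0.001
grip_force: 0.4
[-34.27826634   0.1744178   90.46368821] 0.3878178853201067
```

```bash
python3 -m creep '[{"grip":0,"dx":-0.7,"dy":0,"dz":1.4,"rx":0,"ry":0,"rz":0},{"grip":0,"dx":-0.7,"dy":0,"dz":1.4,"rx":0,"ry":0,"rz":0},{"grip":0,"dx":-0.7,"dy":0,"dz":1.4,"rx":0,"ry":0,"rz":0},{"grip":0,"dx":-0.6,"dy":0,"dz":1.4,"rx":0,"ry":0,"rz":0},{"grip":0,"dx":-0.6,"dy":0,"dz":1.4,"rx":0,"ry":0,"rz":0},{"grip":0,"dx":-0.6,"dy":0,"dz":1.4,"rx":0,"ry":0,"rz":0},{"grip":0,"dx":-0.5,"dy":0,"dz":1.4,"rx":0,"ry":0,"rz":0}]'
python3 -m creep '[{"grip":0,"dx":-0.4,"dy":0,"dz":1.2,"rx":0,"ry":0,"rz":0},{"grip":0,"dx":-0.4,"dy":0,"dz":1.2,"rx":0,"ry":0,"rz":0},{"grip":0,"dx":-0.4,"dy":0,"dz":1.2,"rx":0,"ry":0,"rz":0},{"grip":0,"dx":0,"dy":0,"dz":0,"rx":0,"ry":0,"rz":0},{"grip":0,"dx":0,"dy":0,"dz":0,"rx":0,"ry":0,"rz":0}]'
python3 -c "
from h import *
print(lc(r.sense()['eef_pos']),r.sense()['contact_force']@UX)"
```

```text
clock: 12.98
eef_pos: [0.5444, 0.0049, 0.0808]
tcp_rot: [-2.661, -1.67, 0.001]
contact_force: [-0.8, -1.1, 1.6]
grip_width: 0.001
grip_force: 0.7
clock: 13.4
eef_pos: [0.5441, 0.004, 0.0773]
tcp_rot: [-2.661, -1.67, 0.0]
contact_force: [-0.3, -0.6, -0.6]
grip_width: -0.003
grip_force: 0.0
[-3.97349640e+01 -1.36823299e-02  7.72725247e+01] -0.648619177157125
```

```bash
python3 -m creep '[{"grip":0,"dx":-0.4,"dy":0,"dz":1,"rx":0,"ry":0,"rz":0},{"grip":0,"dx":-0.4,"dy":0,"dz":1,"rx":0,"ry":0,"rz":0},{"grip":0,"dx":-0.4,"dy":0,"dz":1,"rx":0,"ry":0,"rz":0},{"grip":0,"dx":0,"dy":0,"dz":1,"rx":0,"ry":0,"rz":0},{"grip":0,"dx":0,"dy":0,"dz":1,"rx":0,"ry":0,"rz":0},{"grip":0,"dx":0,"dy":0,"dz":0,"rx":0,"ry":0,"rz":0},{"grip":0,"dx":0,"dy":0,"dz":0,"rx":0,"ry":0,"rz":0}]'
python3 -m creep '[{"grip":0,"dx":0,"dy":0,"dz":0.6,"rx":0,"ry":0,"rz":0},{"grip":0,"dx":0,"dy":0,"dz":0,"rx":0,"ry":0,"rz":0},{"grip":0,"dx":0,"dy":0,"dz":0,"rx":0,"ry":0,"rz":0}]'
```

```text
clock: 13.98
eef_pos: [0.5434, 0.0029, 0.0723]
tcp_rot: [-2.661, -1.67, 0.0]
contact_force: [-0.4, 0.3, -0.6]
grip_width: -0.0
grip_force: 0.0
clock: 14.23
eef_pos: [0.5435, 0.0029, 0.0718]
tcp_rot: [-2.661, -1.67, 0.0]
contact_force: [0.2, 0.1, -0.2]
grip_width: 0.002
grip_force: 0.0
```

```bash
python3 -m creep '[{"grip":0,"dx":0,"dy":0,"dz":0.6,"rx":0,"ry":0,"rz":0},{"grip":0,"dx":0,"dy":0,"dz":0,"rx":0,"ry":0,"rz":0},{"grip":0,"dx":0,"dy":0,"dz":0,"rx":0,"ry":0,"rz":0}]'
python3 -m creep '[{"grip":0,"dx":0,"dy":0,"dz":0.6,"rx":0,"ry":0,"rz":0},{"grip":0,"dx":0,"dy":0,"dz":0,"rx":0,"ry":0,"rz":0},{"grip":0,"dx":0,"dy":0,"dz":0,"rx":0,"ry":0,"rz":0}]'
python3 - <<'E'
from h import *
s=r.sense();im=r.read_camera('wrist');cv2.imwrite('pics/w7.png',im)
h=cv2.cvtColor(im,cv2.COLOR_BGR2HSV)
m=(((h[...,0]<8)|(h[...,0]>172))&(h[...,1]>150)&(h[...,2]>50)).astype(np.uint8)
n,l,st,ce=cv2.connectedComponentsWithStats(m)
for i in range(1,n):
    if st[i,4]>100: print(st[i],'knob',[lc(plane('wrist',(st[i,0]+st[i,2]/2-.5,st[i,1]+st[i,3]/2-.5),z,s)).round(1) for z in(.087,.09)])
o=cv2.inRange(h,(8,150,80),(22,255,255));v=np.nonzero(o[:,235:250].any(1))[0]
for u in (235,240,315): 
    v=np.nonzero(o[:,u])[0];print(u,v.min() if len(v) else None,v.max() if len(v) else None, [lc(plane('wrist',(u,q),.05,s)).round(1)[0] for q in (v.min(),v.max())] if len(v) else '')
E
```

```text
clock: 14.48
eef_pos: [0.5435, 0.0029, 0.0712]
tcp_rot: [-2.661, -1.67, 0.0]
contact_force: [0.2, -0.3, 1.3]
grip_width: 0.002
grip_force: 0.0
clock: 14.73
eef_pos: [0.5436, 0.0029, 0.0711]
tcp_rot: [2.661, 1.67, 0.0]
contact_force: [-0.8, 0.5, 5.0]
grip_width: 0.005
grip_force: 2.5
[ 252   80   39   41 1239] knob [array([27.1,  0.7, 87. ]), array([27. ,  0.6, 90. ])]
235 69 93 [np.float64(39.9), np.float64(30.2)]
240 69 93 [np.float64(40.0), np.float64(30.2)]
315 70 94 [np.float64(39.9), np.float64(30.1)]
```

```bash
python3 -m creep '[{"grip":0,"dx":0,"dy":0,"dz":0.6,"rx":0,"ry":0,"rz":0},{"grip":0,"dx":0,"dy":0,"dz":0,"rx":0,"ry":0,"rz":0},{"grip":0,"dx":0,"dy":0,"dz":0,"rx":0,"ry":0,"rz":0}]'
python3 -m creep '[{"grip":0,"dx":0,"dy":0,"dz":-8,"rx":0,"ry":0,"rz":0},{"grip":0,"dx":0,"dy":0,"dz":-25,"rx":0,"ry":0,"rz":0},{"grip":0,"dx":0,"dy":0,"dz":-30,"rx":0,"ry":0,"rz":0},{"grip":0,"dx":0,"dy":0,"dz":-30,"rx":0,"ry":0,"rz":0},{"grip":0,"dx":0,"dy":0,"dz":0,"rx":0,"ry":0,"rz":0},{"grip":0,"dx":0,"dy":0,"dz":0,"rx":0,"ry":0,"rz":0},{"grip":0,"dx":0,"dy":0,"dz":0,"rx":0,"ry":0,"rz":0},{"grip":0,"dx":0,"dy":0,"dz":0,"rx":0,"ry":0,"rz":0}]'
python3 - <<'E'
from h import *
s=r.sense();im=r.read_camera('wrist');cv2.imwrite('pics/w8.png',im)
h=cv2.cvtColor(im,cv2.COLOR_BGR2HSV)
m=(((h[...,0]<8)|(h[...,0]>172))&(h[...,1]>150)&(h[...,2]>50)).astype(np.uint8)
n,l,st,ce=cv2.connectedComponentsWithStats(m)
for i in range(1,n):
    if st[i,4]>100: print(st[i],'knob',lc(plane('wrist',(st[i,0]+st[i,2]/2-.5,st[i,1]+st[i,3]/2-.5),.088,s)).round(1))
o=cv2.inRange(h,(8,150,80),(22,255,255))
for u in (240,310): 
    v=np.nonzero(o[:,u])[0];print(u,[lc(plane('wrist',(u,q),.05,s)).round(1)[0] for q in (v.min(),v.max())] if len(v) else '')
E
```

```text
clock: 15.03
eef_pos: [0.5437, 0.0029, 0.071]
tcp_rot: [2.661, 1.67, 0.0]
contact_force: [-2.9, 0.5, 11.0]
grip_width: 0.002
grip_force: 5.5
clock: 15.7
eef_pos: [0.5426, 0.003, 0.162]
tcp_rot: [-2.66, -1.669, 0.003]
contact_force: [-0.8, -0.1, 0.4]
grip_width: -0.001
grip_force: 0.0
[265  90  22  23 407] knob [27.1  0.4 88. ]
240 [np.float64(39.9), np.float64(30.3)]
310 [np.float64(39.7), np.float64(30.1)]
```

The latch holds after the tool is lifted. The knob stays at x 27 mm, and the seal's edge has moved from 44 to 40 mm, so the cover is drawn in by about 4 mm. The arm touches nothing, so I'm handing in.

```bash
python3 -c "
from workcell import r
print(r.sign_off())"
```

```text
the job is handed in; nothing more can be done
None
```

The job is handed in: the bar is hooked in the keeper's groove, the lever is pressed home to its stop, the cover is drawn about 4 mm into the seal and held after the arm lifted clear, and the cup, timer and dish were not touched; sign-off returned no verdict.

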